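Sweeten the tea and hold up the full sugar tin

ROBOT

A 7-joint arm with a two-finger parallel gripper is mounted at the origin on the work surface. World frame = base frame: x ahead of the robot, y to its left, z up, the work surface at z = 0. Lengths are in mm, angles in rad, forces in N, time in s.
With the tool pointing down it reaches from about 400 to 925 mm from the base axis. Payload 4.1 kg.
Tool frame: the origin (TCP) lies midway between the tips of the shut fingers; the grasp point (between the pads) lies grip_depth behind it (grip_depth is the distance from the TCP to the grasp point, in mm); z points along the fingers, y is the direction in which the jaws open and shut (so a half turn about z gives the same grasp; the last joint's range is limited). The gripper opens to 85 mm and grips with 20 to 120 N. Pads are 22 mm wide; open, the fingers measure 114 mm over their backs; the gripper's body (76 mm by 85 mm) begins 54 mm behind the grasp point. The pads swing forward as they close: fully open they stand 13 mm farther back than shut.
Start: joints at [-1.296, 0.398, 0.045, 1.537, -0.019, 1.207, -0.051], TCP at [237.333, 605.158, 231.347] pointing down, gripper open.
Joint ranges: [-2.82, 2.82], [-0.49, 2.23], [-1.37, 1.46], [0, 2.46], [-1.36, 4.5], [0.23, 2], [-2.94, 2.94]. Speed limits (rad/s): [2.57, 2.57, 3.14, 3.14, 3.14, 3.14, 3.14].

INTERFACE

Orientations are given as a rotation vector (axis times angle).
In Python, from workcell import sense, get_image, camera_model, close_job, grip_depth gives the robot as it stands. The module is installed in compiled form; this text tells all that it offers.
- The arm moves only by the tool carry_out, never from a script. Its argument "deltas" is one flat list of numbers, 7 for each row, row after row: the shift along the tool's x, y, z in mm, then the turn, a rotation vector about the tool's x, y, z in rad, then the opening in per cent of the stroke, from 0 (shut) to 100 (fully open). In form: [tx, ty, tz, wx, wy, wz, jaw, tx, ty, tz, wx, wy, wz, jaw, ...]. A call has 1 to 5 rows; each row is the pose to reach, as a shift and turn from the pose measured when the call began, along the tool's axes at that moment; what a row does not reach only later rows make up. A row lasts 1/12 s, in which the tool goes at most 41.7 mm and 7.16 degrees, less where a joint would pass 70% of its speed; a pose out of reach is approached as far as the arm can. A call with a gripper value outside its range is refused whole. The fingers move at their own pace and stop on an object; "squeeze" is the grip in N (left out, the last holds). Time passes only in rows, so rows that repeat a pose let the fingers close. It gives the time, the measured TCP pose, the force and the opening at its end, in the units of the state.
- sense(): the state, without advancing time (a new reading comes with each control period).
- get_image(name): name is "side" or "top"; returns the picture (420x560x3 uint8, blue, green, red); there is no depth.
- camera_model(name): a dict with "mtx" (3x3 intrinsics, pixels), "T" (4x4, takes a point from camera to world coordinates). Camera axes: x right, y down, z forward; pixel columns grow to the right and rows downward; lengths in mm; the calibration is good to about 2 mm. A picture is of the moment at which its call begins. camera_model takes no time and is no camera call.
- close_job(): hands the job in, once; it reports no verdict.
The state is a dict: "clock": time; "joint_pos": joint angles; "qvel": joint speeds; "effort": joint torques, N m; "tool_pos": TCP position; "tool_rot": TCP orientation; "contact_force": force on the tool from outside, world axes, zero at the start; "ft_torque": the same for the moment, N m; "opening": opening from 0.0 (shut) to 1.0 (fully open).
Only numpy, scipy, OpenCV 4.12 (cv2) and the standard library are available. Lean on these libraries where they do the work, as an engineer would, in place of code of your own. Each camera call takes 0.05 s, during which the arm holds its last target. There are 200 camera calls.

TASK

We are sweetening the tea. First press the pump cap of the syrup bottle all the way down and let it spring back up, so that the cup gets its shot of syrup; then find by hefting which of the three identical sugar tins is the heaviest, leave the two lighter ones standing where they were, and hold the heaviest one up, upright and at least 15 cm clear of the counter, for me to see. Finish while still holding it up, and do not tip any tin or disturb the teapot, the tea cup or the egg cups.

Things in the scene. Friction and masses are not known exactly. Their poses are not given: they have to be found in the camera images.
- nozzle_top (a point): Centre of the flat round top of the pump cap (black, 36 mm across, 16 mm high) of an amber syrup bottle that is fixed to the counter; the top is 200 mm above the counter when up. A 10 mm thick spout at its side reaches 80 mm from the cap's axis along this point's -x, over the tea cup. The bottle is 64 mm across.
- nozzle (a joint): How far the pump cap is pressed down: 0 up, 0.010 m fully down. A spring returns it: about 2 N to start it, 7 N when fully down.
- tin_a_mid (a point): One of three identical closed stainless tins with plain lids, round, 64 mm across and 130 mm tall, standing loose and upright on the counter. They hold different amounts of sugar: each weighs 0.2 to 0.6 kg in all and the heaviest is at least 0.15 kg heavier than either other; which one it is changes every time and cannot be seen. The point is the tin's centre, 65 mm above its underside; z is its axis.
- tin_b_mid (a point): One of three identical closed stainless tins with plain lids, round, 64 mm across and 130 mm tall, standing loose and upright on the counter. They hold different amounts of sugar: each weighs 0.2 to 0.6 kg in all and the heaviest is at least 0.15 kg heavier than either other; which one it is changes every time and cannot be seen. The point is the tin's centre, 65 mm above its underside; z is its axis.
- tin_c_mid (a point): One of three identical closed stainless tins with plain lids, round, 64 mm across and 130 mm tall, standing loose and upright on the counter. They hold different amounts of sugar: each weighs 0.2 to 0.6 kg in all and the heaviest is at least 0.15 kg heavier than either other; which one it is changes every time and cannot be seen. The point is the tin's centre, 65 mm above its underside; z is its axis.
- tea_cup: Loose white porcelain tea cup without a handle, 52 mm across, 85 mm tall, standing under the pump's spout, 85 mm from the bottle's axis; origin at the centre of its underside. Leave it alone.
- teapot: Loose white porcelain teapot, 120 mm across and 124 mm high, with a spout (100 mm out along its x) and a handle (95 mm out along its -x), standing on a fixed wooden tray 260 mm by 220 mm; origin at the centre of its underside, 12 mm above the counter. Leave it alone.
- egg_cup_1: Loose clay egg cup, 50 mm across, 58 mm tall; origin at the centre of its underside. Leave it alone.
- egg_cup_2: The other clay egg cup, the same size; origin at the centre of its underside. Leave it alone.
Mind the look-alikes: they are no part of the job. Leave any black look-alike of the part that bears tin_b_mid alone. What is shaped like the part that bears tin_a_mid but red is not meant.

How it is judged (in metres and radians):
On the way, in this order (a step that is already met when the one before it is completed fails the run):
1. the pump cap is pressed all the way down (at least 8 of its 10 mm) (value of joint nozzle above 0.008 m), for 0.05 s.
2. the cap has sprung back up (within 2 mm) (value of joint nozzle below 0.002 m), for 0.1 s.
3. after that, the heaviest tin is lifted at least 3 cm off the counter (height (world z) of sugar_full above 0.034 m), for 0.2 s.
At the end, for the whole second after the job is handed in: The heaviest tin is held by the fingers alone, still, within 20 degrees of upright, (sugar_full is the filling of that tin), its underside over 13.5 cm above the counter; the other two stand upright on the counter within 5 cm of where they were, untouched; the pump cap is up (value of joint nozzle below 0.002 m and linear speed of sugar_full below 0.05 m/s and ((horizontal distance between sugar_full and tin_a below 0.03 m and height (world z) of tin_a_mid above 0.2 m and angle between tin_a_mid's own z axis and vertical below 0.35 rad and contact force between the fingers and tin_a above 1 N and contact force between tin_a and table below 0.05 N and height (world z) of each of tin_b_mid, tin_c_mid below 0.07 m and angle between each of tin_b_mid, tin_c_mid's own z axis and vertical below 0.1 rad and distance of each of tin_b_mid, tin_c_mid from where it was at the start of the episode below 0.05 m and contact force between each of the fingers, tin_a and tin_b below 0.05 N and contact force between each of the fingers, tin_a and tin_c below 0.05 N) or (horizontal distance between sugar_full and tin_b below 0.03 m and height (world z) of tin_b_mid above 0.2 m and angle between tin_b_mid's own z axis and vertical below 0.35 rad and contact force between the fingers and tin_b above 1 N and contact force between tin_b and table below 0.05 N and height (world z) of each of tin_a_mid, tin_c_mid below 0.07 m and angle between each of tin_a_mid, tin_c_mid's own z axis and vertical below 0.1 rad and distance of each of tin_a_mid, tin_c_mid from where it was at the start of the episode below 0.05 m and contact force between each of the fingers, tin_b and tin_a below 0.05 N and contact force between each of the fingers, tin_b and tin_c below 0.05 N) or (horizontal distance between sugar_full and tin_c below 0.03 m and height (world z) of tin_c_mid above 0.2 m and angle between tin_c_mid's own z axis and vertical below 0.35 rad and contact force between the fingers and tin_c above 1 N and contact force between tin_c and table below 0.05 N and height (world z) of each of tin_a_mid, tin_b_mid below 0.07 m and angle between each of tin_a_mid, tin_b_mid's own z axis and vertical below 0.1 rad and distance of each of tin_a_mid, tin_b_mid from where it was at the start of the episode below 0.05 m and contact force between each of the fingers, tin_c and tin_a below 0.05 N and contact force between each of the fingers, tin_c and tin_b below 0.05 N))); the arm keeps its last pose, push and grip.
It fails at once if a tin is tipped by more than 40 degrees (angle between any of tin_a_mid, tin_b_mid, tin_c_mid's own z axis and vertical above 0.7 rad).
It fails at once if the teapot, the tea cup or an egg cup is moved by more than 3 cm or tipped (distance of any of teapot, tea_cup, egg_cup_1, egg_cup_2 from where it was at the start of the episode above 0.03 m or angle between any of teapot, tea_cup, egg_cup_1, egg_cup_2's own z axis and vertical above 0.5 rad).
It also fails if it takes over 64 s, if anything falls off the work surface, if the arm or the gripper's body presses on something with over 40 N, if the wrist force passes 120 N, or if a joint passes its speed limit or range.

## Working session

There is one attempt and no reset: what is moved stays moved. The work goes in short steps, Python scripts to look and compute and a tool call to move; the robot and the scene stay as the last step left them, time stands still between calls to the robot, and variables do not carry over. Pictures are saved under pics/ and viewed, about 8 in all and at most 12, crops included, and the job is handed in when it is done.

Besides the shell and the picture viewer there is one more tool, called after "Call:" by a JSON object that holds its "op" and its "data". carry_out: Moves the arm, as the interface text tells. Its arguments: {"type":"object","properties":{"deltas":{"type":"array","items":{"type":"number"}},"squeeze":{"type":"number"}},"required":["deltas"]}

```bash
mkdir -p pics; python3 - <<'E'
from workcell import *
import cv2, numpy as np
for n in("top","side"):
    cv2.imwrite(f"pics/{n}0.png",get_image(n)); c=camera_model(n); print(n,np.round(c["mtx"],1).tolist(),np.round(c["T"],3).tolist())
print(sense()); print(grip_depth() if callable(grip_depth) else grip_depth)
E
```

```text
top [[413.0, 0.0, 276.2], [0.0, 413.0, 214.2], [0.0, 0.0, 1.0]] [[-0.02, -0.987, 0.158, 396.21], [-1.0, 0.02, -0.0, 108.263], [-0.003, -0.158, -0.987, 1156.935], [0.0, 0.0, 0.0, 1.0]]
side [[533.8, 0.0, 275.3], [0.0, 533.8, 214.8], [0.0, 0.0, 1.0]] [[0.978, -0.167, 0.122, 388.734], [-0.206, -0.749, 0.63, -753.015], [-0.014, -0.642, -0.767, 1170.211], [0.0, 0.0, 0.0, 1.0]]
{'clock': 0.1, 'joint_pos': array([-1.29596585,  0.39915173,  0.04504513,  1.53772116, -0.0187158 ,
        1.20689106, -0.05064913]), 'qvel': array([-0.00094476, -0.00302592,  0.00104407, -0.00268048,  0.00258461,
        0.0012418 ,  0.00202911]), 'effort': array([ 3.79518300e-03, -4.76261258e+01,  1.37078639e+00, -2.54948777e+01,
        1.20864110e-02,  4.98041903e-03,  3.25800784e-06]), 'tool_pos': array([237.14454166, 604.60467636, 230.36034859]), 'tool_rot': array([-5.83527031e-01, -3.08670421e+00,  2.72713273e-03]), 'contact_force': array([-0.18887056, -0.85821597, -0.24251248]), 'ft_torque': array([ 0.04425167, -0.0045582 , -0.00991714]), 'opening': 1.002464132319986}
18.700000000000003
```

View pics/top0.png

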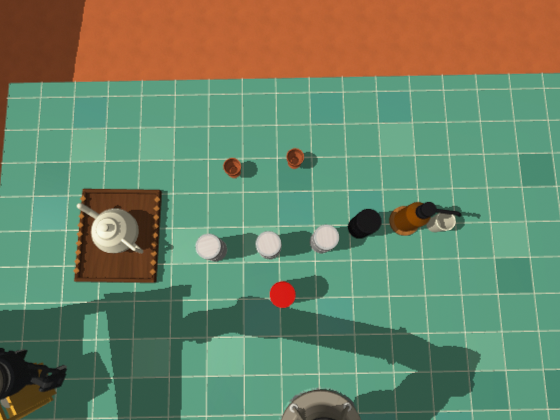

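View pics/side0.png

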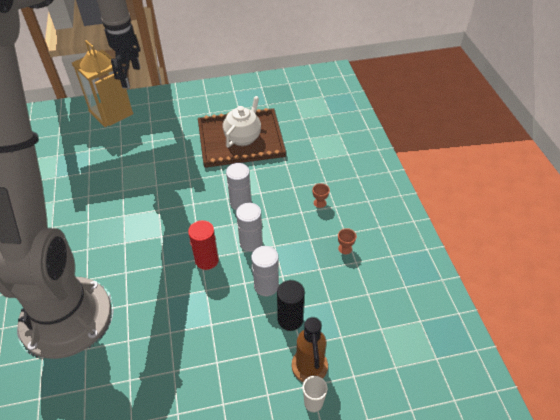

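Top view: steel tins have lids near (208,246), (268,245) and (326,238). The black look-alike is at (367,223), the red one at (283,294), and the pump cap at (428,210). The plain steel tins fit the description. I'll enlarge to confirm.

```bash
python3 - <<'E'
import cv2
a=cv2.imread("pics/top0.png")[190:310,190:470]; cv2.imwrite("pics/c1.png",cv2.resize(a,None,fx=2.8,fy=2.8,interpolation=2))
a=cv2.imread("pics/side0.png")[150:420,180:380]; cv2.imwrite("pics/c2.png",cv2.resize(a,None,fx=2.2,fy=2.2,interpolation=2))
E
```

```text
(no output)
```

View pics/c1.png

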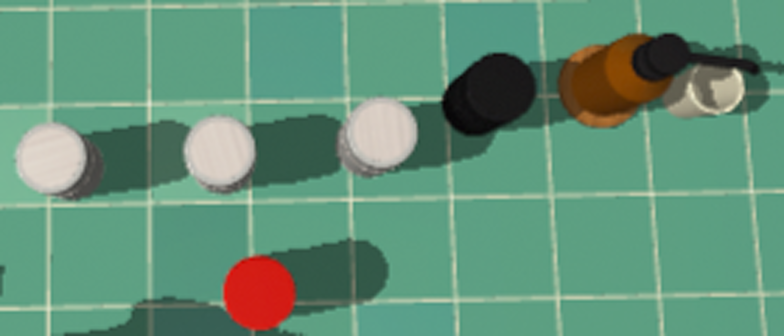

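View pics/c2.png

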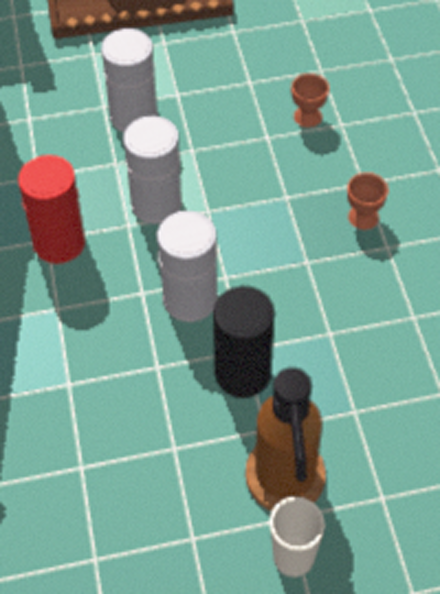

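```bash
cat > h.py <<'E'
from workcell import *
import numpy as np, cv2
from scipy.spatial.transform import Rotation as R
def px(n,u,v,z):
    c=camera_model(n);T=np.array(c["T"]);d=T[:3,:3]@np.linalg.solve(c["mtx"],[u,v,1]);o=T[:3,3]
    return (o+d*(z-o[2])/d[2])[:2]
def state():
    s=sense();r=R.from_rotvec(s["tool_rot"]).as_matrix()
    print("t",round(s["clock"],2),"p",s["tool_pos"].round(1),"F",s["contact_force"].round(2),"open",round(s["opening"],3),"y-axis",r[:,1].round(3),"z-axis",r[:,2].round(3)); return s,r
def delta(xyz,yaw):  # yaw: angle of tool y axis in world, tool pointing down
    s,r=state(); y=np.array([np.cos(yaw),np.sin(yaw),0]);z=np.array([0,0,-1.]);g=np.c_[np.cross(y,z),y,z]
    print("shift",(r.T@(np.array(xyz)-s["tool_pos"])).round(1),"turn",R.from_matrix(r.T@g).as_rotvec().round(3))
E
python3 - <<'E'
from h import *
P=dict(L1=(130,(208.6,246.4),(238.2,171.4)),L2=(130,(268.6,244.3),(249.1,212.3)),L3=(130,(326.4,237.9),(265,256.8)),cap=(200,(428.2,209.3),(313.2,324.1)),black=(130,(367.9,221.4),(291.4,290.9)),red=(130,(282.9,294.3),(202.7,231.5)),cup=(85,(446,221.4),(315,388)),
egg1=(58,(232.5,167.5),(321,190)),egg2=(295-0,(0,0),(0,0)))
P.pop("egg2");P["egg2"]=(58,(295,157.5),(347,237))
for k,(z,a,b) in P.items():
    p,q=px("top",*a,z),px("side",*b,z);print(k,p.round(1),q.round(1),"reach",np.hypot(*p).round())
state()
E
```

```text
L1 [483.3 277.7] [487.2 274.6] reach 557.0
L2 [485.6 128.3] [490.6 124.1] reach 502.0
L3 [498.7 -16.1] [503.2 -21. ] reach 499.0
cap [ 554.3 -249.3] [ 558.4 -254.6] reach 608.0
black [ 538.1 -121.8] [ 543.4 -126.8] reach 552.0
red [362.6  95.5] [367.1  87.8] reach 375.0
cup [ 540.3 -336.3] [ 545.  -339.8] reach 636.0
egg1 [704.9 225.3] [710.4 221.7] reach 740.0
egg2 [729.8  53. ] [733.3  45.5] reach 732.0
t 0.1 p [237.1 604.6 230.4] F [-0.19 -0.86 -0.24] open 1.002 y-axis [ 0.365  0.931 -0.002] z-axis [-0.001 -0.002 -1.   ]
```

```bash
python3 -c "
from h import *
delta((430,430,290),np.radians(40))"
```

```text
t 0.1 p [237.1 604.6 230.4] F [-0.19 -0.86 -0.24] open 1.002 y-axis [ 0.365  0.931 -0.002] z-axis [-0.001 -0.002 -1.   ]
shift [-243.3  -92.3  -59.5] turn [-0.002  0.001  0.499]
```

Call:
{"op": "carry_out", "data": {"deltas": [-40,-15,-15,0,0,0.1,0,-80,-30,-30,0,0,0.2,0,-120,-45,-45,0,0,0.3,0,-160,-60,-60,0,0,0.4,0,-195,-75,-60,0,0,0.5,0], "squeeze": 40}}

```text
clock: 0.52
tool_pos: [385.5, 470.4, 291.7]
tool_rot: [1.335, 2.843, 0.003]
contact_force: [0.8, 0.5, -0.4]
opening: 0.298
```

```bash
python3 -c "
from h import *
delta((530,0,290),np.radians(15));delta((556.5,-252,290),np.radians(0))"
```

```text
t 0.52 p [385.5 470.4 291.7] F [ 0.76  0.46 -0.42] open 0.298 y-axis [0.769 0.639 0.002] z-axis [ 0.001  0.001 -1.   ]
shift [-454.2 -189.4    1.2] turn [ 0.002 -0.001  0.431]
t 0.52 p [385.5 470.4 291.7] F [ 0.76  0.46 -0.42] open 0.298 y-axis [0.769 0.639 0.002] z-axis [ 0.001  0.001 -1.   ]
shift [-665.  -330.     0.9] turn [ 0.002 -0.001  0.693]
```

Call:
{"op": "carry_out", "data": {"deltas": [-38,-15,0,0,0,0.1,0,-76,-31,0,0,0,0.2,0,-114,-47,0,0,0,0.3,0,-152,-63,0,0,0,0.4,0,-190,-79,0,0,0,0.43,0]}}

```text
clock: 0.93
tool_pos: [446.1, 271.6, 291.1]
tool_rot: [-1.915, -2.49, -0.002]
contact_force: [0.7, 0.6, -0.5]
opening: -0.001
```

```bash
python3 -c "
from h import *
delta((556.5,-252,290),np.radians(15))"
```

```text
t 0.93 p [446.1 271.6 291.1] F [ 0.72  0.59 -0.53] open -0.001 y-axis [0.967 0.256 0.001] z-axis [ 0.001  0.001 -1.   ]
shift [-5.344e+02 -2.750e+01  5.000e-01] turn [ 0.001 -0.001 -0.002]
```

Call:
{"op": "carry_out", "data": {"deltas": [-40,-2,0,0,0,0,0,-80,-4,0,0,0,0,0,-120,-6,0,0,0,0,0,-160,-8,0,0,0,0,0,-200,-10,0,0,0,0,0]}}

```text
clock: 1.35
tool_pos: [487.4, 73.6, 290.7]
tool_rot: [-1.915, -2.49, -0.002]
contact_force: [0.3, -0.5, 0.3]
opening: 0.001
```

Call:
{"op": "carry_out", "data": {"deltas": [-40,-2,0,0,0,0,0,-80,-4,0,0,0,0,0,-120,-6,0,0,0,0,0,-160,-8,0,0,0,0,0,-200,-10,0,0,0,0,0]}}

```text
clock: 1.77
tool_pos: [528.8, -124.0, 290.3]
tool_rot: [-1.914, -2.49, -0.003]
contact_force: [1.4, 0.6, -0.7]
opening: 0.001
```

```bash
python3 -c "
from h import *
delta((556.5,-252,230),np.radians(15))"
```

```text
t 1.77 p [ 528.8 -124.   290.3] F [ 1.36  0.64 -0.69] open 0.001 y-axis [0.966 0.257 0.001] z-axis [ 0.     0.002 -1.   ]
shift [-131.    -6.2   60. ] turn [ 0.001 -0.002 -0.002]
```

Call:
{"op": "carry_out", "data": {"deltas": [-40,-2,0,0,0,0,0,-80,-4,0,0,0,0,0,-115,-6,25,0,0,0,0,-131,-6,60,0,0,0,0,-131,-6,70,0,0,0,0]}}

```text
clock: 2.18
tool_pos: [553.3, -256.1, 215.2]
tool_rot: [-1.92, -2.479, 0.006]
contact_force: [-1.1, 0.4, -0.3]
opening: 0.0
```

```bash
python3 - <<'E'
from h import *
delta((556.5,-252,190),np.radians(15))
a=get_image("top")[150:270,350:510]; b=get_image("side")[250:410,230:390]
cv2.imwrite("pics/p1.png",np.hstack([cv2.resize(a,(533,400),interpolation=2)[:, :400],cv2.resize(b,(400,400),interpolation=2)]))
E
```

```text
t 2.18 p [ 553.3 -256.1  215.2] F [-1.06  0.38 -0.3 ] open 0.0 y-axis [ 0.968  0.25  -0.007] z-axis [-0.007  0.001 -1.   ]
shift [ 3.1  4.3 25.1] turn [-0.007 -0.002 -0.009]
```

View pics/p1.png

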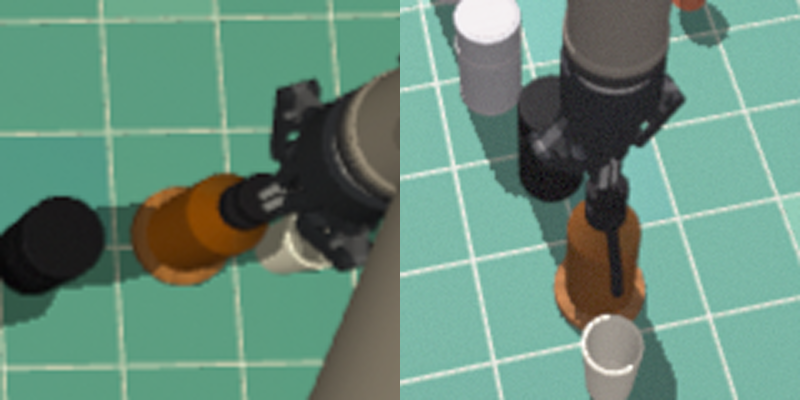

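The shut fingertips stand just above the black cap in both views (left about (265,190), right about (605,175)). I'll press now.

Call:
{"op": "carry_out", "data": {"deltas": [3,4,8,-0.007,0,0,0,3,4,14,-0.007,0,0,0,3,4,19,-0.007,0,0,0,3,4,23,-0.007,0,0,0,3,4,26,-0.007,0,0,0]}}

```text
clock: 2.7
tool_pos: [558.8, -245.1, 191.7]
tool_rot: [-1.912, -2.489, -0.013]
contact_force: [-0.3, 4.7, 5.9]
opening: -0.002
```

```bash
python3 -c "
from h import *
delta((556.5,-252,188),np.radians(15))"
```

```text
t 2.7 p [ 558.8 -245.1  191.7] F [-0.28  4.66  5.95] open -0.002 y-axis [0.966 0.258 0.005] z-axis [ 0.002  0.009 -1.   ]
shift [-6.1 -4.   3.6] turn [ 0.005 -0.008 -0.001]
```

Call:
{"op": "carry_out", "data": {"deltas": [0,0,2,0,0,0,0,0,0,4,0,0,0,0,0,0,5,0,0,0,0,0,0,5,0,0,0,0,0,0,5,0,0,0,0]}}

```text
clock: 3.12
tool_pos: [558.9, -245.1, 190.0]
tool_rot: [-1.912, -2.489, -0.016]
contact_force: [-5.4, 3.4, 15.2]
opening: -0.0
```

Bottomed out: z is 190 and the force rose to 15 N. Now I'll release and open the gripper while rising.

Call:
{"op": "carry_out", "data": {"deltas": [0,0,-15,0,0,0,0,0,0,-40,0,0,0,0,0,0,-60,0,0,0,100,20,0,-70,0,0,0,100,60,2,-70,0,0,0,100]}}

```text
clock: 3.53
tool_pos: [545.8, -193.6, 264.0]
tool_rot: [1.92, 2.478, 0.014]
contact_force: [0.7, 0.6, 0.4]
opening: 0.414
```

```bash
python3 -c "
from h import *
delta((501,-18.5,250),np.radians(15))"
```

```text
t 3.53 p [ 545.8 -193.6  264. ] F [0.75 0.6  0.39] open 0.414 y-axis [0.968 0.249 0.011] z-axis [ 0.011  0.003 -1.   ]
shift [1.808e+02 1.000e-01 1.400e+01] turn [ 0.011  0.    -0.01 ]
```

Call:
{"op": "carry_out", "data": {"deltas": [40,0,0,0.01,0,0,100,80,0,0,0.01,0,0,100,120,0,0,0.01,0,0,100,160,0,10,0.01,0,0,100,181,0,30,0.01,0,-0.01,100]}}

```text
clock: 3.95
tool_pos: [501.8, -13.2, 235.9]
tool_rot: [1.903, 2.496, 0.011]
contact_force: [0.4, 0.9, -0.3]
opening: 0.999
```

Call:
{"op": "carry_out", "data": {"deltas": [0,0,10,0,0,0,100,0,0,20,0,0,0,100]}}

```text
clock: 4.12
tool_pos: [501.9, -11.5, 215.5]
tool_rot: [1.897, 2.5, 0.013]
contact_force: [0.3, -0.9, 0.4]
opening: 1.001
```

```bash
python3 - <<'E'
from h import *
delta((501,-18.5,76),np.radians(15))
a=get_image("top")[150:330,180:460]; b=get_image("side")[130:400,180:380]
cv2.imwrite("pics/p2.png",np.hstack([cv2.resize(a,(500,321),interpolation=2),cv2.resize(b,(238,321),interpolation=2)]))
E
```

```text
t 4.12 p [501.9 -11.5 215.5] F [ 0.28 -0.87  0.42] open 1.001 y-axis [0.963 0.269 0.009] z-axis [ 0.008  0.005 -1.   ]
shift [ -6.9  -4.  139.4] turn [ 0.009 -0.002  0.01 ]
```

View pics/p2.png

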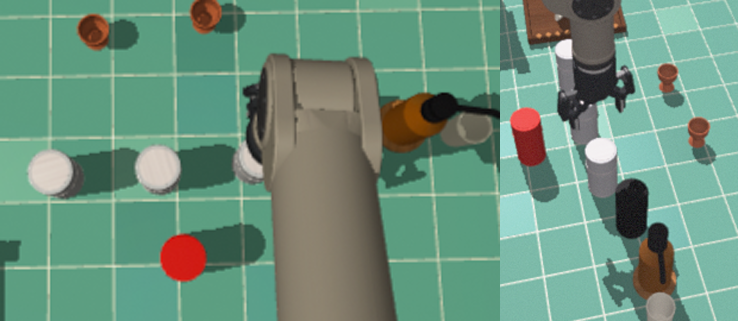

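```bash
python3 -c "
from h import *
print(px('side',261.5,214,215))"
```

```text
[509.67467894  40.98208286]
```

Call:
{"op": "carry_out", "data": {"deltas": [-7,-4,10,0.01,0,0.01,100,-7,-4,30,0.01,0,0.01,100,-7,-4,50,0.01,0,0.01,100,-7,-4,60,0.01,0,0.01,100,-7,-4,60,0.01,0,0.01,100]}}

```text
clock: 4.63
tool_pos: [498.1, -24.5, 152.7]
tool_rot: [-1.92, -2.479, 0.011]
contact_force: [0.1, -0.2, 0.3]
opening: 1.001
```

```bash
python3 - <<'E'
from h import *
delta((501,-18.5,76),np.radians(15))
b=get_image("side")[130:310,180:380]
cv2.imwrite("pics/p3.png",cv2.resize(b,(640,576),interpolation=2))
E
```

```text
t 4.63 p [498.1 -24.5 152.7] F [ 0.12 -0.22  0.27] open 1.001 y-axis [ 0.968  0.25  -0.009] z-axis [-0.009 -0.002 -1.   ]
shift [ 5.1  5.  76.7] turn [-0.009 -0.    -0.009]
```

View pics/p3.png

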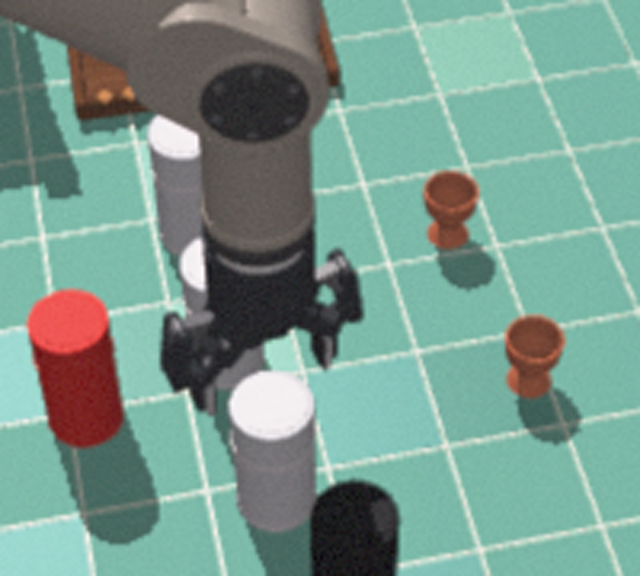

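Call:
{"op": "carry_out", "data": {"deltas": [4,4,5,-0.009,0,-0.009,100,4,4,15,-0.009,0,-0.009,100,4,4,25,-0.009,0,-0.009,100,4,4,30,-0.009,0,-0.009,100,4,4,30,-0.009,0,-0.009,100]}}

```text
clock: 5.1
tool_pos: [500.6, -19.3, 122.7]
tool_rot: [-1.911, -2.493, 0.001]
contact_force: [0.2, -0.9, -0.4]
opening: 1.002
```

```bash
python3 -c "
from h import *
delta((501,-18.5,76),np.radians(15))"
```

```text
t 5.1 p [500.6 -19.3 122.7] F [ 0.15 -0.86 -0.43] open 1.002 y-axis [ 0.966  0.26  -0.001] z-axis [-0.001  0.    -1.   ]
shift [ 0.7  0.6 46.7] turn [-0.001 -0.     0.001]
```

Call:
{"op": "carry_out", "data": {"deltas": [0,0,12,0,0,0,100,0,0,25,0,0,0,100,0,0,38,0,0,0,100,0,0,46,0,0,0,100,0,0,46,0,0,0,100]}}

```text
clock: 5.52
tool_pos: [499.4, -19.3, 75.3]
tool_rot: [-1.91, -2.491, 0.004]
contact_force: [-0.1, 0.2, -0.8]
opening: 0.996
```

```bash
python3 -c "
from h import *
delta((501,-18.5,76),np.radians(15))"
```

```text
t 5.52 p [499.4 -19.3  75.3] F [-0.09  0.24 -0.78] open 0.996 y-axis [ 0.966  0.26  -0.004] z-axis [-0.004 -0.001 -1.   ]
shift [ 0.3  1.7 -0.7] turn [-0.004 -0.     0.001]
```

Call:
{"op": "carry_out", "data": {"deltas": [0,0,0,0,0,0,60,0,0,0,0,0,0,50,0,0,0,0,0,0,40,0,0,0,0,0,0,40,0,0,0,0,0,0,40], "squeeze": 40}}

```text
clock: 5.93
tool_pos: [500.7, -19.2, 76.2]
tool_rot: [-1.911, -2.493, 0.001]
contact_force: [1.5, 0.2, 3.1]
opening: 0.745
```

```bash
python3 -c "
from h import *
delta((501,-18.5,76),np.radians(15))"
```

```text
t 5.93 p [500.7 -19.2  76.2] F [1.51 0.21 3.15] open 0.745 y-axis [ 0.966  0.26  -0.001] z-axis [-0.001 -0.    -1.   ]
shift [0.6 0.4 0.2] turn [-0.001 -0.     0.001]
```

Call:
{"op": "carry_out", "data": {"deltas": [0,0,-10,0,0,0,40,0,0,-22,0,0,0,40,0,0,-34,0,0,0,40,0,0,-45,0,0,0,40,0,0,-45,0,0,0,40]}}

```text
clock: 6.35
tool_pos: [501.7, -19.3, 123.3]
tool_rot: [1.91, 2.492, 0.003]
contact_force: [0.7, 0.1, -2.8]
opening: 0.736
```

Call:
{"op": "carry_out", "data": {"deltas": [0,0,0,0,0,0,40,0,0,0,0,0,0,40,0,0,0,0,0,0,40]}}

```text
clock: 6.6
tool_pos: [501.0, -19.3, 122.7]
tool_rot: [1.911, 2.493, 0.001]
contact_force: [-1.0, 0.3, -3.5]
opening: 0.746
```

Call:
{"op": "carry_out", "data": {"deltas": [0,0,0,0,0,0,40,0,0,0,0,0,0,40]}}

```text
clock: 6.77
tool_pos: [500.3, -19.3, 122.0]
tool_rot: [-1.911, -2.493, 0.001]
contact_force: [0.1, 0.0, -2.8]
opening: 0.746
```

Call:
{"op": "carry_out", "data": {"deltas": [0,0,0,0,0,0,40,0,0,0,0,0,0,40]}}

```text
clock: 6.93
tool_pos: [500.0, -19.4, 121.6]
tool_rot: [-1.91, -2.492, 0.002]
contact_force: [-0.0, -0.9, -1.3]
opening: 0.745
```

```bash
cat >> h.py <<'E'
def weigh(n=14):
    f=[]
    for _ in range(n): get_image("top"); s=sense(); f.append(np.r_[s["contact_force"],s["effort"][[1,3]]])
    f=np.array(f);print("mean",f.mean(0).round(2),"std",f.std(0).round(2))
E
python3 -c "
from h import *
weigh();state()"
```

```text
mean [ 2.000e-02 -2.000e-02 -2.850e+00 -3.232e+01 -2.158e+01] std [0.48 0.62 0.49 0.02 0.02]
t 7.63 p [500.3 -19.3 122.1] F [ 0.41  0.8  -3.77] open 0.743 y-axis [ 0.966  0.26  -0.001] z-axis [-0.001  0.    -1.   ]
```

T3 weighs about 0.29 kg, so it is probably not the heaviest, since that one must be at least 0.35. I'll set it back.

Call:
{"op": "carry_out", "data": {"deltas": [0,0,12,0,0,0,40,0,0,24,0,0,0,40,0,0,36,0,0,0,40,0,0,43,0,0,0,40,0,0,46,0,0,0,40]}}

```text
clock: 8.05
tool_pos: [500.2, -19.3, 75.7]
tool_rot: [-1.91, -2.492, 0.002]
contact_force: [-1.4, 0.3, 5.0]
opening: 0.742
```

Call:
{"op": "carry_out", "data": {"deltas": [0,0,1,0,0,0,40,0,0,1,0,0,0,100,0,0,1,0,0,0,100,0,0,1,0,0,0,100,0,0,1,0,0,0,100]}}

```text
clock: 8.47
tool_pos: [500.6, -19.3, 75.1]
tool_rot: [-1.911, -2.493, 0.0]
contact_force: [-0.4, 0.6, -0.2]
opening: 1.002
```

```bash
python3 -c "
from h import *
delta((500,-19.3,220),np.radians(15))"
```

```text
t 8.47 p [500.6 -19.3  75.1] F [-0.42  0.63 -0.17] open 1.002 y-axis [ 0.966  0.26  -0.001] z-axis [-0.001  0.    -1.   ]
shift [   0.2   -0.7 -144.9] turn [-0.001 -0.     0.001]
```

Call:
{"op": "carry_out", "data": {"deltas": [0,0,-35,0,0,0,100,0,0,-75,0,0,0,100,0,0,-110,0,0,0,100,20,4,-120,0,0,0,100,60,11,-120,0,0,0,100]}}

```text
clock: 8.88
tool_pos: [499.1, 36.9, 199.5]
tool_rot: [1.92, 2.478, 0.009]
contact_force: [1.4, 0.7, -0.5]
opening: 1.0
```

```bash
python3 -c "
from h import *
delta((488,126,76),np.radians(15))"
```

```text
t 8.88 p [499.1  36.9 199.5] F [ 1.44  0.68 -0.49] open 1.0 y-axis [0.968 0.25  0.009] z-axis [ 0.009  0.    -1.   ]
shift [ 89.3  10.5 123.5] turn [ 0.009  0.002 -0.009]
```

Call:
{"op": "carry_out", "data": {"deltas": [40,4,0,0.009,0,0,100,75,9,5,0.009,0,-0.009,100,89,10,20,0.009,0,-0.009,100,89,10,40,0.009,0,-0.009,100,89,10,40,0.009,0,-0.009,100]}}

```text
clock: 9.3
tool_pos: [484.1, 126.4, 156.6]
tool_rot: [-1.908, -2.494, 0.011]
contact_force: [-0.2, -0.6, -0.4]
opening: 0.999
```

Call:
{"op": "carry_out", "data": {"deltas": [0,0,0,0,0,0,100]}}

```text
clock: 9.38
tool_pos: [484.0, 125.6, 156.6]
tool_rot: [-1.909, -2.493, 0.013]
contact_force: [-0.7, -0.9, -0.1]
opening: 0.998
```

```bash
python3 -c "
from h import *
delta((488,126,76),np.radians(15))"
```

```text
t 9.38 p [484.  125.6 156.6] F [-0.75 -0.86 -0.11] open 0.998 y-axis [ 0.965  0.261 -0.007] z-axis [-0.006 -0.005 -1.   ]
shift [-0.4  4.5 80.6] turn [-0.007  0.004  0.002]
```

Call:
{"op": "carry_out", "data": {"deltas": [0,4,5,-0.007,0.004,0,100,0,4,20,-0.007,0.004,0,100,0,4,40,-0.007,0.004,0,100,0,4,60,-0.007,0.004,0,100,0,4,80,-0.007,0.004,0,100]}}

```text
clock: 9.8
tool_pos: [488.8, 125.5, 76.8]
tool_rot: [1.911, 2.492, 0.004]
contact_force: [0.3, -0.0, 0.0]
opening: 1.002
```

Call:
{"op": "carry_out", "data": {"deltas": [0,0,1,0,0,0,100,0,0,1,0,0,0,100]}}

```text
clock: 9.97
tool_pos: [489.2, 124.4, 75.9]
tool_rot: [1.914, 2.49, 0.003]
contact_force: [0.4, 0.0, -0.1]
opening: 0.999
```

```bash
python3 -c "
from h import *
delta((488,126,76),np.radians(15))"
```

```text
t 9.97 p [489.2 124.4  75.9] F [ 0.4   0.01 -0.05] open 0.999 y-axis [0.966 0.257 0.002] z-axis [ 0.002  0.001 -1.   ]
shift [ 1.9 -0.8 -0.1] turn [ 0.002 -0.    -0.002]
```

Call:
{"op": "carry_out", "data": {"deltas": [2,0,0,0,0,0,60,2,0,0,0,0,0,50,2,0,0,0,0,0,40,2,0,0,0,0,0,40,2,0,0,0,0,0,40]}}

```text
clock: 10.38
tool_pos: [490.3, 126.6, 77.7]
tool_rot: [1.913, 2.488, 0.008]
contact_force: [0.4, -0.6, 5.5]
opening: 0.741
```

Call:
{"op": "carry_out", "data": {"deltas": [0,0,-10,0,0,0,40,0,0,-22,0,0,0,40,0,0,-34,0,0,0,40,0,0,-45,0,0,0,40,0,0,-45,0,0,0,40]}}

```text
clock: 10.8
tool_pos: [491.6, 127.0, 125.3]
tool_rot: [1.912, 2.486, 0.015]
contact_force: [0.6, -0.0, -2.6]
opening: 0.74
```

```bash
python3 -c "
from h import *
weigh(4);weigh();state()"
```

```text
mean [-1.400e-01 -3.000e-02 -2.570e+00 -3.373e+01 -2.197e+01] std [0.2  0.6  0.43 0.09 0.1 ]
mean [ -0.3    0.21  -2.23 -33.17 -21.56] std [0.63 0.48 0.36 0.12 0.05]
t 11.7 p [490.  126.5 122.7] F [-0.45  0.71 -2.65] open 0.735 y-axis [0.966 0.257 0.006] z-axis [ 0.005  0.002 -1.   ]
```

T2 weighs about 0.23 kg, so T1 should be the heaviest. I'll put T2 back.

Call:
{"op": "carry_out", "data": {"deltas": [0,0,12,0,0,0,40,0,0,24,0,0,0,40,0,0,36,0,0,0,40,0,0,42,0,0,0,40,0,0,46,0,0,0,40]}}

```text
clock: 12.12
tool_pos: [489.6, 126.4, 77.6]
tool_rot: [1.915, 2.49, 0.005]
contact_force: [-13.8, -2.0, 43.7]
opening: 0.746
```

Call:
{"op": "carry_out", "data": {"deltas": [0,0,1,0,0,0,40,0,0,1,0,0,0,100,0,0,1,0,0,0,100,0,0,1,0,0,0,100,0,0,1,0,0,0,100]}}

```text
clock: 12.53
tool_pos: [489.9, 126.6, 76.8]
tool_rot: [1.914, 2.49, 0.006]
contact_force: [-0.1, -0.5, 0.1]
opening: 1.0
```

Call:
{"op": "carry_out", "data": {"deltas": [0,0,-35,0,0,0,100,0,0,-75,0,0,0,100,0,0,-110,0,0,0,100,20,4,-120,0,0,0,100,60,11,-120,0,0,0,100]}}

```text
clock: 12.95
tool_pos: [488.6, 182.9, 201.4]
tool_rot: [1.924, 2.476, 0.016]
contact_force: [1.0, 0.7, 0.8]
opening: 0.999
```

```bash
python3 -c "
from h import *
delta((485.5,276,76),np.radians(15))"
```

```text
t 12.95 p [488.6 182.9 201.4] F [1.05 0.74 0.82] open 0.999 y-axis [0.969 0.247 0.012] z-axis [ 0.011  0.005 -1.   ]
shift [ 90.7  18.5 125.8] turn [ 0.012 -0.002 -0.012]
```

Call:
{"op": "carry_out", "data": {"deltas": [40,8,0,0.01,0,0,100,75,15,5,0.012,0,-0.01,100,91,18,20,0.012,0,-0.012,100,91,18,40,0.012,0,-0.012,100,91,18,40,0.012,0,-0.012,100]}}

```text
clock: 13.37
tool_pos: [481.2, 276.4, 158.4]
tool_rot: [-1.906, -2.493, 0.009]
contact_force: [-1.3, -0.8, -0.5]
opening: 0.997
```

Call:
{"op": "carry_out", "data": {"deltas": [0,0,0,0,0,0,100]}}

```text
clock: 13.45
tool_pos: [481.2, 275.2, 158.1]
tool_rot: [-1.908, -2.492, 0.012]
contact_force: [0.6, -0.3, 0.6]
opening: 1.001
```

```bash
python3 -c "
from h import *
delta((485.5,276,76),np.radians(15))"
```

```text
t 13.45 p [481.2 275.2 158.1] F [ 0.62 -0.29  0.59] open 1.001 y-axis [ 0.965  0.261 -0.008] z-axis [-0.007 -0.004 -1.   ]
shift [-0.2  5.  82.1] turn [-0.008  0.002  0.002]
```

Call:
{"op": "carry_out", "data": {"deltas": [0,4,5,-0.007,0.002,0,100,0,4,20,-0.007,0.002,0,100,0,4,40,-0.007,0.002,0,100,0,4,60,-0.007,0.002,0,100,0,4,80,-0.007,0.002,0,100]}}

```text
clock: 13.87
tool_pos: [485.9, 275.4, 78.5]
tool_rot: [1.911, 2.492, 0.003]
contact_force: [-0.3, -0.1, -0.0]
opening: 1.004
```

Call:
{"op": "carry_out", "data": {"deltas": [0,0,1,0,0,0,100,0,0,1,0,0,0,100]}}

```text
clock: 14.03
tool_pos: [486.4, 274.2, 77.6]
tool_rot: [1.913, 2.49, 0.002]
contact_force: [-0.2, -0.6, 0.1]
opening: 1.002
```

Call:
{"op": "carry_out", "data": {"deltas": [0,0,0,0,0,0,60,0,0,0,0,0,0,50,0,0,0,0,0,0,40,0,0,0,0,0,0,40,0,0,0,0,0,0,40], "squeeze": 60}}

```text
clock: 14.45
tool_pos: [487.7, 274.2, 79.7]
tool_rot: [1.914, 2.489, 0.006]
contact_force: [-0.4, -2.0, 5.8]
opening: 0.736
```

Call:
{"op": "carry_out", "data": {"deltas": [0,0,-10,0,0,0,40,0,0,-22,0,0,0,40,0,0,-34,0,0,0,40,0,0,-45,0,0,0,40,0,0,-45,0,0,0,40]}}

```text
clock: 14.87
tool_pos: [489.3, 275.2, 127.8]
tool_rot: [1.913, 2.488, 0.015]
contact_force: [-0.1, 0.2, -4.4]
opening: 0.734
```

```bash
python3 -c "
from h import *
weigh(4);weigh();state()"
```

```text
mean [-5.800e-01  3.000e-02 -5.510e+00 -4.156e+01 -2.372e+01] std [0.17 0.68 0.23 0.1  0.15]
mean [  0.05   0.09  -4.98 -40.92 -23.26] std [0.55 0.51 0.53 0.14 0.07]
t 15.77 p [487.5 274.1 124.7] F [-0.91 -0.4  -5.12] open 0.734 y-axis [0.966 0.257 0.005] z-axis [ 0.004  0.002 -1.   ]
```

T1 weighs about 0.51 kg, so it is clearly the heaviest. I'll raise it to about 180 mm.

Call:
{"op": "carry_out", "data": {"deltas": [0,0,-30,0,0,0,40,0,0,-60,0,0,0,40,0,0,-90,0,0,0,40,0,0,-115,0,0,0,40,0,0,-132,0,0,0,40]}}

```text
clock: 16.18
tool_pos: [488.1, 274.1, 259.8]
tool_rot: [1.914, 2.488, 0.013]
contact_force: [0.9, 0.8, -4.7]
opening: 0.735
```

Call:
{"op": "carry_out", "data": {"deltas": [0,0,0,0,0,0,40,0,0,0,0,0,0,40,0,0,0,0,0,0,40,0,0,0,0,0,0,40,0,0,0,0,0,0,40]}}

```text
clock: 16.6
tool_pos: [487.1, 273.6, 257.9]
tool_rot: [1.914, 2.488, 0.008]
contact_force: [-0.9, -0.1, -4.8]
opening: 0.74
```

```bash
python3 - <<'E'
from h import *
state(); b=get_image("side");a=get_image("top")
cv2.imwrite("pics/p4.png",np.hstack([b[:,60:440],a[:,100:500]])); s,_=state(); print(abs(s["qvel"]).max())
E
```

```text
t 16.6 p [487.1 273.6 257.9] F [-0.92 -0.12 -4.84] open 0.74 y-axis [0.967 0.256 0.005] z-axis [ 0.005  0.002 -1.   ]
t 16.7 p [487.5 273.8 258.5] F [ 0.04 -0.11 -5.6 ] open 0.737 y-axis [0.967 0.256 0.006] z-axis [ 0.006  0.003 -1.   ]
0.006870366700073788
```

View pics/p4.png

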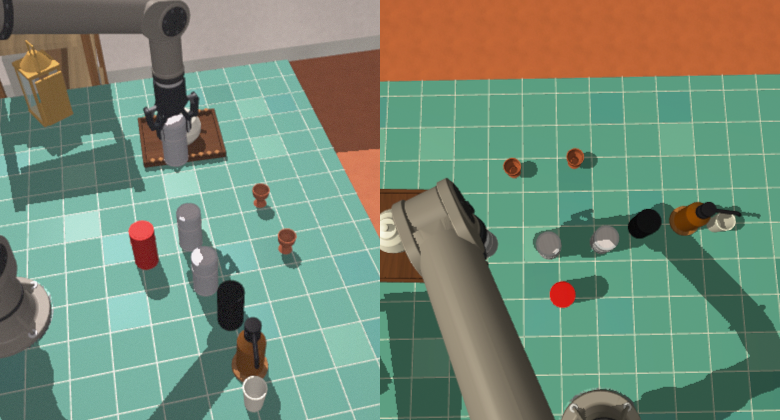

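The picture shows the tin held upright. T2 is at top px (268,243) and T3 at (326,238), both unmoved. The cap is back at (428,210), and the cups stand as before.

```bash
python3 -c "
from workcell import close_job
print(close_job())"
```

```text
the job is handed in; nothing more can be done
None
```

The job is handed in: I pressed the pump, and the heaviest tin is held up in the gripper. `close_job` gives no verdict, so what follows is from my own checks.

- **Pump:** I pressed the cap until it stopped, about 10 mm down, where the force rose to 15 N. I then released it, and in the last pictures it is back up.
- **Hefting:** The three steel tins weighed about 0.29 kg (nearest the black look-alike), 0.23 kg (middle) and 0.51 kg (nearest the teapot). The readings scattered by about 0.5 N, so I averaged 14 of them for each tin.
- **Lighter tins:** I put the two lighter tins back where they were, and the last pictures show them standing there. The middle one went down hard, with a brief 44 N at the wrist; the wrist limit is 120 N.
- **Final hold:** The 0.51 kg tin is held upright and still, about 18 cm above the counter. The force reads about 5 N and the opening 63 mm, which matches a 64 mm tin.
- **Other things:** The tea cup and egg cups look unmoved. The arm partly hides the teapot in the last pictures, so I could not check its exact position, but the gripper never came down near it.

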